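# Seat the tipped hat blank in its brim die

## Task

One wooden hat blank, the one with the square brim, has tipped over in its lane. Seat it crown up in the press die whose cavity matches its brim, pressing it fully home so that the brim is flush with the die's top, without ramming it, and let go. The other blanks and the two snowmen must stay standing where they are.

Things in the scene. Friction and masses are not known exactly. Their poses are not given: they have to be found in the camera images.
- blank_square: Hat blank with a square brim, 66 x 66 mm, sides along its x and y. Starts tipped in the lane, lying on a brim edge and the crown's rim, z axis 15 degrees below level. Origin: centre of the brim's underside; z runs up the crown. Brim 12 mm thick; crown a centred plain cylinder, 40 mm diameter, from 12 to 62 mm above the underside. Light wood, about 90 g.
- blank_round: Hat blank with a round brim, 66 mm diameter, standing upright in the lane. Origin: centre of the brim's underside; z runs up the crown. Brim 12 mm thick; crown a centred plain cylinder, 40 mm diameter, from 12 to 62 mm above the underside. Light wood, about 90 g.
- blank_oblong: Hat blank with an oblong brim, 46 mm along its x, 66 mm along its y, standing upright in the lane. Origin: centre of the brim's underside; z runs up the crown. Brim 12 mm thick; crown a centred plain cylinder, 40 mm diameter, from 12 to 62 mm above the underside. Light wood, about 90 g.
- lane: Fixed plywood board for the blanks, 116 mm (its x) by 480 mm (its y), its upper face 6 mm above the bench, with an 8 mm wide rail along each long edge that rises to 14 mm above the bench; 100 mm clear between rails, open ends. Blanks stand about 160 mm apart along its y. Origin: centre of the underside.
- die_square: Fixed die, 30 mm high: bolster 130 mm (its x) x 112 mm (its y), origin at the centre of its underside; in it a clamped steel insert, 100 x 100 mm, set up to 8 mm off the middle either way along x (where is not measured: see or feel for it). The insert's centred cavity is square, 67.6 x 67.6 mm, sides along x and y, mouth chamfered 1 mm.
- die_square_mid (a point): Middle of the square die at its top face, 30 mm above the bench; the cavity's centre is up to 8 mm from it along x. The cavity's floor is a knock-out pad that starts 3 to 6 mm below the top face (not measured); it slides stiffly, about 6 N pushes it down, and it stays where pushed. On its stop, fully home, the blank's underside is 12 mm below the top face.
- die_round: Fixed die, 30 mm high: bolster 130 mm (its x) x 112 mm (its y), origin at the centre of its underside; in it a clamped steel insert, 100 x 100 mm, set up to 8 mm off the middle either way along x. Round cavity, 67.6 mm diameter.
- die_oblong: Fixed die, 30 mm high: bolster 130 mm (its x) x 112 mm (its y), origin at the centre of its underside; in it a clamped steel insert, 100 x 100 mm, set up to 8 mm off the middle either way along x. Oblong cavity, 47.6 mm along its x, 67.6 mm along its y.
- figure_tall: Snowman of three turned wooden balls, standing, 144 mm tall, 80 mm wide. Origin: centre of the underside.
- figure_small: Snowman of three turned wooden balls, standing, 118 mm tall, 65 mm wide. Origin: centre of the underside.
Mind the look-alikes: they are no part of the job. What is shaped like the blank_oblong but orange is not meant. What is shaped like the die_square but purple is not meant.

How it is judged:
By the outcome, as a careful person would: the job done as asked, in the order asked, and still so for the second after the job is handed in, with the robot touching nothing.
It also fails if it takes over 70 s, if anything falls off the work surface, if the arm or the gripper's body presses on something with over 40 N, if the wrist force passes 120 N, or if a joint passes its speed limit or range.

## Robot

A 6-joint arm with a two-finger parallel gripper is mounted at the origin on the work surface. World frame = base frame: x ahead of the robot, y to its left, z up, the work surface at z = 0. Lengths are in m, angles in rad, forces in N, time in s.
With the tool pointing down it reaches from about 0.35 to 0.975 m from the base axis. Payload 4.9 kg.
Tool frame: the origin (TCP) lies at the very end of the fingers, on their centre line; the grasp point (between the pads) lies 19 mm behind it; z points along the fingers, y is the line along which they close (so a half turn about z gives the same grasp; the last joint's range is limited). The gripper opens to 85 mm and grips with 20 to 120 N. Pads are 22 mm wide; open, the fingers measure 114 mm over their backs; the gripper's body (76 mm by 85 mm) begins 54 mm behind the grasp point. The pads swing forward as they close: fully open they stand 13 mm farther back than shut.
Start: joints at [1.178, 0.053, 1.613, -0, 1.476, -0.119], TCP at [0.169, 0.602, 0.231] pointing down, gripper open.
Joint ranges: [-3.01, 3.01], [-1.01, 2.22], [0.06, 2.58], [-1.02, 4.17], [0.09, 2.62], [-3.14, 3.14]. Speed limits (rad/s): [2.57, 2.57, 3.14, 3.14, 3.14, 3.14].

## Interface

Orientations are given as a rotation vector (axis times angle).
In Python, from station import ctrl gives the robot as it stands. The module is installed in compiled form; this text tells all that it offers.
- The arm moves only by the tool jog_arm, never from a script. Its argument "steps" is a list of rows, each an object with "delta_rot": the turn, a rotation vector about the tool's x, y, z in degrees, a list of three; "linear": the shift along the tool's x, y, z in m, a list of three; "grip": the finger opening in m, from 0 to 0.0854. In form: [{"delta_rot": [rx, ry, rz], "linear": [x, y, z], "grip": grip}, ...]. A call has 1 to 10 rows; each row shifts and turns the commanded pose from where the row before left it, along the tool's axes as they then stand; what a row does not reach is not made up. A row lasts 1/10 s, in which the tool goes at most 50 mm and 8.59 degrees, less where a joint would pass 70% of its speed; a pose out of reach is approached as far as the arm can. A call with a gripper value outside its range is refused whole. The fingers move at their own pace and stop on an object; "newtons" is the grip in N (left out, the last holds). Time passes only in rows, so rows that do not move let the fingers close. It gives the time, the measured TCP pose, the force, the opening and the grip force at its end, in the units of the state.
- ctrl.get_obs(): the state, without advancing time (a new reading comes with each control period).
- ctrl.get_image(name): name is "scene" or "top"; returns (picture, depth): 400x640x3 uint8, red, green, blue; 400x640 float32, m along the optical axis (not along the pixel's ray), 0 where there is no reading.
- ctrl.camera_info(name): a dict with "camera_matrix" (3x3 intrinsics, pixels), "R" (3x3) and "t" (3): a world point X has camera coordinates R X + t. Camera axes: x right, y down, z forward; pixel columns grow to the right and rows downward; lengths in m; the calibration is good to about 2 mm. A picture is of the moment at which its call begins. camera_info takes no time and is no camera call.
- ctrl.finish_job(): hands the job in; it is judged then, once.
The state is a dict: "t": time; "q": joint angles; "dq": joint speeds; "effort": joint torques, N m; "tool_pos": TCP position; "tool_rot": TCP orientation; "contact_force": force on the tool from outside, world axes, zero at the start; "wrist_torque": the same for the moment, N m; "opening": finger opening in m; "grip_force": force on a finger pad.
Only numpy, scipy, OpenCV 4.12 (cv2) and the standard library are available. Lean on these libraries where they do the work, as an engineer would, in place of code of your own. Each camera call takes 0.05 s, during which the arm holds its last target. There are 200 camera calls.

## Working session

There is one attempt and no reset: what is moved stays moved. The work goes in short steps, Python scripts to look and compute and a tool call to move; the robot and the scene stay as the last step left them, time stands still between calls to the robot, and variables do not carry over. Pictures are saved under pics/ and viewed, at most 10 in all, crops included, and the job is handed in when it is done.

Besides the shell and the picture viewer there is one more tool, called after "Emit:" as name([rows], argument=value, ...), one row to a line, values as JSON. jog_arm: Moves the arm, as the interface text tells. Its arguments: {"type":"object","properties":{"steps":{"type":"array"},"newtons":{"type":"number"}},"required":["steps"]}

```bash
mkdir -p pics; cat > h.py <<'E'
import numpy as np, cv2
from station import ctrl
from scipy.spatial.transform import Rotation as R
def grab(n,save=None):
    im,d=ctrl.get_image(n); c=ctrl.camera_info(n)
    if save: cv2.imwrite('pics/'+save,im[:,:,::-1])
    return im,d,c
def pts(d,c):
    K=np.array(c['camera_matrix']);h,w=d.shape;u,v=np.meshgrid(np.arange(w),np.arange(h))
    P=np.stack([(u-K[0,2])/K[0,0]*d,(v-K[1,2])/K[1,1]*d,d],-1)
    W=(P-np.array(c['t']))@np.array(c['R']); W[d==0]=np.nan
    return W
def ray(c,u,v,z):
    K=np.array(c['camera_matrix']);Rm=np.array(c['R']);t=np.array(c['t'])
    o=-Rm.T@t; r=Rm.T@np.linalg.solve(K,np.array([u,v,1.]))
    return o+r*(z-o[2])/r[2]
E
python3 - <<'E'
from h import *
for n in('top','scene'):
    im,d,c=grab(n,n+'0.png'); np.savez('pics/'+n+'0.npz',im=im,d=d)
    print(n,np.round(-np.array(c['R']).T@c['t'],3),np.round(c['camera_matrix'],0).tolist(),np.round(c['R'],3).tolist())
o=ctrl.get_obs();print(o)
E
```

```text
top [0.398 0.005 1.706] [[510.0, 0.0, 324.0], [0.0, 510.0, 196.0], [0.0, 0.0, 1.0]] [[0.015, -1.0, 0.011], [-0.999, -0.015, -0.051], [0.051, -0.01, -0.999]]
scene [ 1.179 -0.127  1.177] [[386.0, 0.0, 313.0], [0.0, 386.0, 196.0], [0.0, 0.0, 1.0]] [[0.207, 0.978, -0.012], [0.818, -0.18, -0.546], [-0.536, 0.103, -0.838]]
{'t': 0.1, 'q': array([ 1.17799025e+00,  5.32963657e-02,  1.61417558e+00, -5.34995632e-06,
        1.47597453e+00, -1.19006647e-01]), 'dq': array([-0.00035509, -0.00173781, -0.00426726, -0.00104508,  0.00121342,
       -0.00183578]), 'effort': array([ 3.92934071e-04, -3.94905996e+01, -3.71363461e+01, -1.61033208e-04,
        3.99291515e-03,  6.82165876e-06]), 'tool_pos': array([0.1687819 , 0.60119226, 0.23017124]), 'tool_rot': array([-4.28676684e-01, -3.11173858e+00,  2.81884711e-03]), 'contact_force': array([ 0.26839005,  0.2530133 , -0.75727847]), 'wrist_torque': array([-0.02613338,  0.02466073, -0.00956023]), 'grip_force': 0.0, 'opening': 0.08539688980039406}
```

View pics/top0.png

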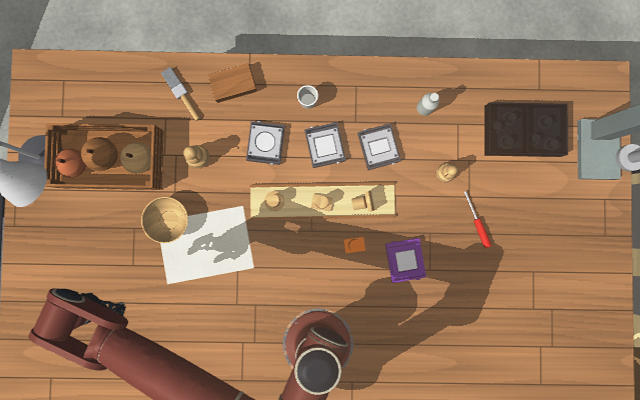

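View pics/scene0.png

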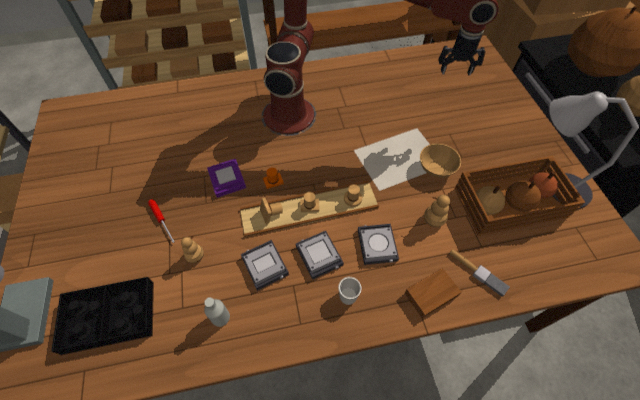

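Top view: the lane runs along row ~200, with the tipped blank at (362,202), crown toward image right (-y). The three dies are at (265,142) round, (326,145) and (379,147). A zoom should tell square from oblong.

```bash
python3 - <<'E'
from h import *
t=cv2.imread('pics/top0.png');s=cv2.imread('pics/scene0.png')
a=cv2.resize(t[118:222,240:410],(800,int(104*800/170)),interpolation=cv2.INTER_CUBIC)
cv2.imwrite('pics/c1.png',a)
b=cv2.resize(s[180:290,230:350],None,fx=5,fy=5,interpolation=cv2.INTER_CUBIC);cv2.imwrite('pics/c2.png',b)
d=np.load('pics/top0.npz')['d'];W=pts(d,ctrl.camera_info('top'))
for u,v in[(265,142),(326,145),(379,147),(300,200),(273,200),(320,200),(353,202),(360,202),(366,202),(372,202),(340,230)]:print(u,v,np.round(W[v,u],3))
E
```

```text
265 142 [0.662 0.185 0.024]
326 145 [ 0.656 -0.017  0.021]
379 147 [ 0.651 -0.193  0.027]
300 200 [0.472 0.067 0.009]
273 200 [0.468 0.151 0.066]
320 200 [0.47  0.    0.072]
353 202 [ 0.467 -0.108  0.044]
360 202 [ 0.467 -0.13   0.051]
366 202 [ 0.466 -0.147  0.072]
372 202 [ 0.469 -0.172  0.018]
340 230 [ 0.374 -0.068 -0.004]
```

View pics/c1.png

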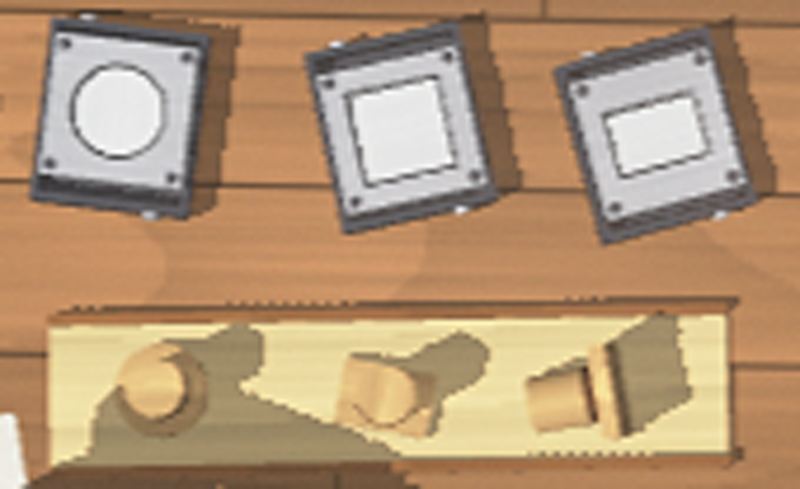

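View pics/c2.png

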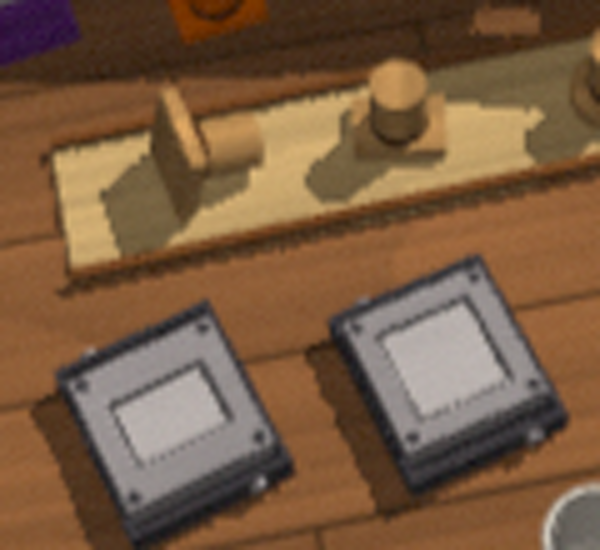

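The zoom shows the tipped blank's brim at the right (y≈-0.15) and its crown pointing +y. The middle die (top pixel 326,145) has the square cavity, the right one the oblong, and the blank at (320,200) is the oblong one. Next I measure the die and the blank.

```bash
python3 - <<'E'
from h import *
for n,seed in(('top',(326,145)),('scene',(319,254))):
    f=np.load(f'pics/{n}0.npz');im=f['im'];c=ctrl.camera_info(n);g=cv2.cvtColor(im,cv2.COLOR_RGB2GRAY)
    big=cv2.resize(g,None,fx=4,fy=4,interpolation=cv2.INTER_CUBIC)
    sx,sy=seed[0]*4,seed[1]*4; print(n,'pad gray',g[seed[1],seed[0]],g[seed[1],seed[0]-24:seed[0]+25].tolist())
    m=cv2.inRange(big,int(g[seed[1],seed[0]])-28,255)
    _,L=cv2.connectedComponents(m,connectivity=4);k=(L==L[sy,sx]).astype(np.uint8)
    cn=max(cv2.findContours(k,0,2)[0],key=cv2.contourArea)[:,0,:]
    P=np.array([ray(c,(p[0]+.5)/4-.5,(p[1]+.5)/4-.5,0.026)[:2] for p in cn]).astype(np.float32)
    print('cavity',cv2.minAreaRect(P))
    # bolster by depth
    W=pts(f['d'],c);q=(abs(W[...,2]-.03)<.009)&(abs(W[...,0]-.656)<.09)&(abs(W[...,1]+.017)<.085)
    print('die',cv2.minAreaRect(W[q][:,:2].astype(np.float32)),np.median(W[q][:,2]))
    q=(W[...,2]>.022)&(abs(W[...,0]-.467)<.06)&(W[...,1]>-.22)&(W[...,1]<-.07);B=W[q]
    print('blank n',len(B),B.min(0).round(3),B.max(0).round(3))
    hi=B[B[:,2]>.06];print('brim top',hi.mean(0).round(4),hi.min(0).round(3),hi.max(0).round(3))
    cr=B[(B[:,1]>-.135)&(B[:,2]>.03)]
    if len(cr)>5:
        for lo in np.arange(-.135,-.08,.01):
            s=cr[(cr[:,1]>=lo)&(cr[:,1]<lo+.01)]
            if len(s):print(lo.round(3),len(s),s.mean(0).round(4),s[:,0].min().round(3),s[:,0].max().round(3),s[:,2].max().round(3))
    q=(W[...,2]>.055)&(abs(W[...,0]-.467)<.06)&(W[...,1]>-.06)&(W[...,1]<.06);print('oblong top',W[q].mean(0).round(4))
    q=(W[...,2]>.055)&(abs(W[...,0]-.467)<.06)&(W[...,1]>.1)&(W[...,1]<.2);print('round top',W[q].mean(0).round(4))
E
```

```text
top pad gray 233 [148, 149, 147, 147, 150, 134, 103, 130, 188, 205, 203, 204, 147, 134, 222, 236, 234, 233, 233, 232, 232, 231, 231, 231, 233, 232, 233, 233, 233, 232, 232, 235, 195, 165, 193, 200, 201, 204, 166, 96, 87, 98, 100, 98, 96, 95, 93, 133, 143]
cavity ((0.6538822054862976, -0.013003740459680557), (0.06099475547671318, 0.061134982854127884), 13.564892768859863)
die ((0.6559388041496277, -0.011936753988265991), (0.13449709117412567, 0.11179488152265549), 13.390481948852539) 0.027521221919892987
blank n 303 [ 0.419 -0.182  0.022] [ 0.524 -0.095  0.083]
brim top [ 0.4708 -0.1524  0.0705] [ 0.437 -0.165  0.061] [ 0.502 -0.139  0.083]
-0.135 37 [ 0.4649 -0.1301  0.0473] 0.448 0.484 0.058
-0.125 36 [ 0.4652 -0.1204  0.0448] 0.444 0.484 0.059
-0.115 34 [ 0.4631 -0.111   0.0425] 0.444 0.48 0.049
-0.105 14 [ 0.4671 -0.1036  0.042 ] 0.45 0.48 0.049
oblong top [ 0.4653 -0.0038  0.0678]
round top [0.4679 0.1534 0.0685]
scene pad gray 180 [58, 61, 62, 53, 48, 33, 39, 45, 101, 142, 142, 140, 145, 149, 140, 182, 182, 181, 179, 178, 178, 181, 180, 179, 180, 181, 181, 179, 180, 182, 181, 180, 180, 182, 178, 148, 78, 116, 147, 149, 147, 138, 115, 83, 87, 101, 105, 99, 102]
cavity ((0.6576026082038879, -0.013015858829021454), (0.06563907116651535, 0.06206042692065239), 14.04015064239502)
die ((0.6615433692932129, -0.011549420654773712), (0.13579891622066498, 0.11250855028629303), 13.310930252075195) 0.026559763455335818
blank n 300 [ 0.438 -0.177  0.022] [ 0.509 -0.101  0.077]
brim top [ 0.4747 -0.1537  0.0698] [ 0.438 -0.166  0.061] [ 0.508 -0.141  0.077]
-0.135 32 [ 0.476  -0.1301  0.0458] 0.456 0.488 0.053
-0.125 31 [ 0.4725 -0.1202  0.0432] 0.449 0.49 0.05
-0.115 28 [ 0.4714 -0.1101  0.0424] 0.452 0.484 0.053
-0.105 9 [ 0.4724 -0.1032  0.0397] 0.461 0.482 0.044
oblong top [ 0.4699 -0.0051  0.0663]
round top [0.4732 0.1525 0.0662]
```

```bash
cat >> h.py <<'E'
def plan(pos,Rt,cur=None,rot_first=False):
    """translation rows and rotation rows in tool axes from current (or given) pose"""
    if cur is None:
        o=ctrl.get_obs();cur=(o['tool_pos'],R.from_rotvec(o['tool_rot']))
    p,Rc=cur; rv=(Rc.inv()*Rt).as_rotvec(degrees=True); d=np.array(pos)-p
    l=(Rt if rot_first else Rc).inv().apply(d)
    nt=max(1,int(np.ceil(np.linalg.norm(l)/.048)));nr=max(1,int(np.ceil(np.linalg.norm(rv)/8.4)))
    print('T',nt,'x',(l/nt).round(4).tolist(),' R',nr,'x',(rv/nr).round(2).tolist(),'(rot first)' if rot_first else '')
    return np.array(pos),Rt
def frame(z,x):
    z=np.array(z)/np.linalg.norm(z);x=np.array(x)-z*np.dot(x,z);x/=np.linalg.norm(x)
    return R.from_matrix(np.c_[x,np.cross(z,x),z])
def az(a): a=np.radians(a);return np.array([np.cos(a),np.sin(a),0])
E
python3 - <<'E'
from h import *
th=np.radians(35);hh=az(98);Z=np.array([0,0,1])
R1=frame(-hh*np.sin(th)-Z*np.cos(th),hh)
z=R1.as_matrix()[:,2]
c=np.array([.468,-.117,.031]); tcp=c+.018*z; pre=tcp-.13*z
print(tcp,pre,z)
cur=plan(pre,R1)
E
```

```text
[ 0.46943688 -0.1272239   0.01625526] [ 0.45905944 -0.05338462  0.12274503] [ 0.07982641 -0.56799443 -0.81915204]
T 16 x [-0.0285, -0.0345, 0.0068]  R 9 x [2.24, -3.43, 7.13]
```

Emit:
jog_arm([
  {"delta_rot":[0,0,0],"linear":[-0.0285,-0.0345,0.004],"grip":0.06},
  {"delta_rot":[0,0,0],"linear":[-0.0285,-0.0345,0.004],"grip":0.06},
  {"delta_rot":[0,0,0],"linear":[-0.0285,-0.0345,0.004],"grip":0.06},
  {"delta_rot":[0,0,0],"linear":[-0.0285,-0.0345,0.004],"grip":0.06},
  {"delta_rot":[0,0,0],"linear":[-0.0285,-0.0345,0.004],"grip":0.06},
  {"delta_rot":[0,0,0],"linear":[-0.0285,-0.0345,0.004],"grip":0.06},
  {"delta_rot":[0,0,0],"linear":[-0.0285,-0.0345,0.004],"grip":0.06},
  {"delta_rot":[0,0,0],"linear":[-0.0285,-0.0345,0.004],"grip":0.06},
], newtons=40)

```text
t: 0.9
tool_pos: [0.3139, 0.2726, 0.1987]
tool_rot: [-0.428, -3.112, 0.0]
contact_force: [1.2, -0.3, 0.9]
opening: 0.0602
grip_force: 0.0
```

Emit:
jog_arm([
  {"delta_rot":[0,0,0],"linear":[-0.0285,-0.0345,0.004],"grip":0.06},
  {"delta_rot":[0,0,0],"linear":[-0.0285,-0.0345,0.004],"grip":0.06},
  {"delta_rot":[0,0,0],"linear":[-0.0285,-0.0345,0.004],"grip":0.06},
  {"delta_rot":[0,0,0],"linear":[-0.0285,-0.0345,0.004],"grip":0.06},
  {"delta_rot":[0,0,0],"linear":[-0.0285,-0.0345,0.004],"grip":0.06},
  {"delta_rot":[0,0,0],"linear":[-0.0285,-0.0345,0.004],"grip":0.06},
  {"delta_rot":[0,0,0],"linear":[-0.0285,-0.0345,0.004],"grip":0.06},
  {"delta_rot":[0,0,0],"linear":[-0.0285,-0.0345,0.004],"grip":0.06},
])

```text
t: 1.7
tool_pos: [0.4589, -0.0549, 0.1669]
tool_rot: [-0.43, -3.112, -0.0]
contact_force: [0.9, 0.3, 0.3]
opening: 0.0599
grip_force: 0.0
```

Emit:
jog_arm([
  {"delta_rot":[2.24,-3.43,7.13],"linear":[0,0,0],"grip":0.06},
  {"delta_rot":[2.24,-3.43,7.13],"linear":[0,0,0],"grip":0.06},
  {"delta_rot":[2.24,-3.43,7.13],"linear":[0,0,0],"grip":0.06},
  {"delta_rot":[2.24,-3.43,7.13],"linear":[0,0,0],"grip":0.06},
  {"delta_rot":[2.24,-3.43,7.13],"linear":[0,0,0],"grip":0.06},
  {"delta_rot":[2.24,-3.43,7.13],"linear":[0,0,0],"grip":0.06},
  {"delta_rot":[2.24,-3.43,7.13],"linear":[0,0,0],"grip":0.06},
  {"delta_rot":[2.24,-3.43,7.13],"linear":[0,0,0],"grip":0.06},
  {"delta_rot":[2.24,-3.43,7.13],"linear":[0,0,0],"grip":0.06},
  {"delta_rot":[0,0,0],"linear":[0,0,0],"grip":0.06},
])

```text
t: 2.7
tool_pos: [0.4583, -0.052, 0.1656]
tool_rot: [1.723, 1.989, -0.545]
contact_force: [-1.2, -0.5, -1.3]
opening: 0.0603
grip_force: 0.0
```

```bash
cat > s.py <<'E'
from h import *
th=np.radians(35);hh=az(98);Z=np.array([0,0,1])
R1=frame(-hh*np.sin(th)-Z*np.cos(th),hh);z=R1.as_matrix()[:,2]
c=np.array([.468,-.117,.031]); tcp=c+.018*z
E
python3 - <<'E'
from s import *
o=ctrl.get_obs();print(o['t'],o['tool_pos'],o['q'].round(2),o['opening'],o['contact_force'])
plan(tcp-.13*z,R1);plan(tcp,R1)
im,d,c=grab('top','t1.png');g=im[150:250,290:440];cv2.imwrite('pics/t1c.png',cv2.resize(g,None,fx=5,fy=5,interpolation=2)[:,:,::-1])
E
```

```text
2.7 [ 0.45825442 -0.05200116  0.16560766] [ 0.07 -0.29  2.12 -0.63  1.32  0.1 ] 0.06029624409014452 [-1.15497983 -0.49516507 -1.32198334]
T 1 x [0.0233, 0.0007, 0.036]  R 1 x [-0.09, -0.13, 0.22] 
T 4 x [0.0057, 0.0002, 0.0415]  R 1 x [-0.09, -0.13, 0.22]
```

View pics/t1c.png

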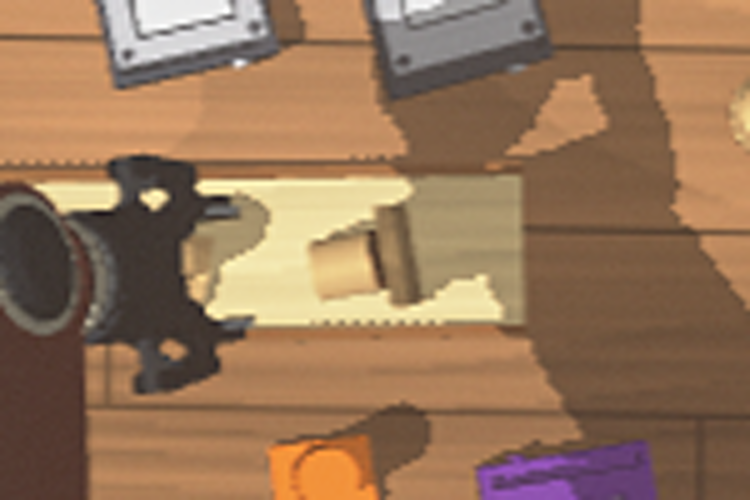

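The gripper is in line with the tipped blank (crown end about (310,265), brim about (400,255) in the crop) and clear of the oblong one. I approach and grasp.

Emit:
jog_arm([
  {"delta_rot":[0,0,0],"linear":[0.0233,0.0007,0.02],"grip":0.06},
  {"delta_rot":[0,0,0],"linear":[0,0,0.03],"grip":0.06},
  {"delta_rot":[0,0,0],"linear":[0,0,0.03],"grip":0.06},
  {"delta_rot":[0,0,0],"linear":[0,0,0.03],"grip":0.06},
  {"delta_rot":[0,0,0],"linear":[0,0,0.026],"grip":0.06},
  {"delta_rot":[0,0,0],"linear":[0,0,0.015],"grip":0.06},
  {"delta_rot":[0,0,0],"linear":[0,0,0.01],"grip":0.06},
  {"delta_rot":[0,0,0],"linear":[0,0,0.005],"grip":0.06},
  {"delta_rot":[0,0,0],"linear":[0,0,0],"grip":0.06},
])

```text
t: 3.65
tool_pos: [0.47, -0.1284, 0.0179]
tool_rot: [1.726, 1.985, -0.542]
contact_force: [0.5, 0.2, 0.5]
opening: 0.0598
grip_force: 0.0
```

Emit:
jog_arm([
  {"delta_rot":[0,0,0],"linear":[0,0,0],"grip":0.03},
  {"delta_rot":[0,0,0],"linear":[0,0,0],"grip":0.03},
  {"delta_rot":[0,0,0],"linear":[0,0,0],"grip":0.03},
  {"delta_rot":[0,0,0],"linear":[0,0,0],"grip":0.03},
  {"delta_rot":[0,0,0],"linear":[0,0,0],"grip":0.03},
  {"delta_rot":[0,0,0],"linear":[0,0,0],"grip":0.03},
])

```text
t: 4.25
tool_pos: [0.4708, -0.1279, 0.0187]
tool_rot: [1.725, 1.984, -0.541]
contact_force: [-0.9, 3.0, 5.1]
opening: 0.0387
grip_force: 40.8
```

```bash
cat >> s.py <<'E'
o=ctrl.get_obs()
E
python3 - <<'E'
from s import *
Rc=R.from_rotvec(o['tool_rot']);p=o['tool_pos']
U=np.array([.4735,-.1673,.041]);r=Rc.inv().apply(U-p);print('U in tool',r); r[1]=0
a=-15.;t=np.radians(20)
R2=frame(az(a)*np.cos(t)-Z*np.sin(t),Z)
U2=np.array([.468,-.135,.006]);p2=U2-R2.apply(r);print('p2',p2)
up=p+[0,0,.15]
print('lift rows tool:',Rc.inv().apply([0,0,.15])/4)
cur=plan(p2+[0,0,.10],R2,(up,Rc)); np.save('r.npy',np.r_[p2,R2.as_rotvec(),r])
E
```

```text
U in tool [-0.04505644 -0.00282897  0.0042211 ]
p2 [ 0.47905374 -0.13796184  0.0497829 ]
lift rows tool: [-2.14704577e-02  6.13382889e-05 -3.07451733e-02]
T 1 x [0.0017, 0.0067, 0.0218]  R 17 x [-2.2, 3.84, 6.99]
```

Emit:
jog_arm([
  {"delta_rot":[0,0,0],"linear":[-0.0107,0,-0.0154],"grip":0.03},
  {"delta_rot":[0,0,0],"linear":[-0.0215,0,-0.0307],"grip":0.03},
  {"delta_rot":[0,0,0],"linear":[-0.0215,0,-0.0307],"grip":0.03},
  {"delta_rot":[0,0,0],"linear":[-0.0215,0,-0.0307],"grip":0.03},
  {"delta_rot":[0,0,0],"linear":[-0.0107,0,-0.0154],"grip":0.03},
  {"delta_rot":[-2.2,3.84,6.99],"linear":[0,0,0],"grip":0.03},
  {"delta_rot":[-2.2,3.84,6.99],"linear":[0,0,0],"grip":0.03},
  {"delta_rot":[-2.2,3.84,6.99],"linear":[0,0,0],"grip":0.03},
  {"delta_rot":[-2.2,3.84,6.99],"linear":[0,0,0],"grip":0.03},
  {"delta_rot":[-2.2,3.84,6.99],"linear":[0,0,0],"grip":0.03},
])

```text
t: 5.25
tool_pos: [0.4698, -0.128, 0.1673]
tool_rot: [2.259, 1.503, 0.155]
contact_force: [-0.3, -1.0, 0.0]
opening: 0.0384
grip_force: 40.3
```

Emit:
jog_arm([
  {"delta_rot":[-2.2,3.84,6.99],"linear":[0,0,0],"grip":0.03},
  {"delta_rot":[-2.2,3.84,6.99],"linear":[0,0,0],"grip":0.03},
  {"delta_rot":[-2.2,3.84,6.99],"linear":[0,0,0],"grip":0.03},
  {"delta_rot":[-2.2,3.84,6.99],"linear":[0,0,0],"grip":0.03},
  {"delta_rot":[-2.2,3.84,6.99],"linear":[0,0,0],"grip":0.03},
  {"delta_rot":[-2.2,3.84,6.99],"linear":[0,0,0],"grip":0.03},
  {"delta_rot":[-2.2,3.84,6.99],"linear":[0,0,0],"grip":0.03},
  {"delta_rot":[0,0,0],"linear":[0,0,0],"grip":0.03},
])

```text
t: 6.05
tool_pos: [0.468, -0.1277, 0.1637]
tool_rot: [2.576, 0.526, 1.107]
contact_force: [-0.3, 0.4, -1.1]
opening: 0.0386
grip_force: 40.3
```

```bash
python3 - <<'E'
from s import *
print(o['t'],o['tool_pos'],o['q'].round(2),o['opening'],o['grip_force'])
b=np.load('r.npy');plan(b[:3]+[0,0,.1],R.from_rotvec(b[3:6]))
E
```

```text
6.05 [ 0.46801314 -0.12772418  0.16370768] [-0.62 -0.88  2.56  0.52  0.74  0.3 ] 0.03862272870977415 40.347747802734375
T 1 x [-0.0062, 0.006, 0.0186]  R 5 x [-2.22, 3.92, 6.95]
```

The arm gets tight close in (q3 at 2.56), so I'll turn the blank farther out, straight above the die and with the brim aligned to it.

```bash
python3 - <<'E'
from s import *
b=np.load('r.npy');r=b[6:]
t=np.radians(20);R2=frame(az(13.5)*np.cos(t)-Z*np.sin(t),Z)
U2=np.array([.6555,-.013,.031]);p2=U2-R2.apply(r);np.save('r2.npy',np.r_[p2,R2.as_rotvec(),r]);print(p2)
Rc=R.from_rotvec(o['tool_rot']);p=o['tool_pos'];print('up .08:',Rc.inv().apply([0,0,.08])/2)
plan(p2+[0,0,.12],R2,(p+[0,0,.08],Rc))
E
```

```text
[ 0.66662749 -0.01032853  0.0747829 ]
up .08: [ 0.02534731  0.01590591 -0.02654272]
T 5 x [0.0294, -0.0163, 0.0331]  R 5 x [2.58, 5.19, 3.96]
```

Emit:
jog_arm([
  {"delta_rot":[0,0,0],"linear":[0.0253,0.0159,-0.0265],"grip":0.03},
  {"delta_rot":[0,0,0],"linear":[0.0253,0.0159,-0.0265],"grip":0.03},
  {"delta_rot":[0,0,0],"linear":[0.0294,-0.0163,0.0331],"grip":0.03},
  {"delta_rot":[0,0,0],"linear":[0.0294,-0.0163,0.0331],"grip":0.03},
  {"delta_rot":[0,0,0],"linear":[0.0294,-0.0163,0.0331],"grip":0.03},
  {"delta_rot":[0,0,0],"linear":[0.0294,-0.0163,0.0331],"grip":0.03},
  {"delta_rot":[0,0,0],"linear":[0.0294,-0.0163,0.0331],"grip":0.03},
  {"delta_rot":[0,0,0],"linear":[0,0,0],"grip":0.03},
])

```text
t: 6.85
tool_pos: [0.6705, -0.0069, 0.1926]
tool_rot: [2.577, 0.539, 1.099]
contact_force: [-1.6, -0.5, -1.9]
opening: 0.0388
grip_force: 40.4
```

Emit:
jog_arm([
  {"delta_rot":[2.58,5.19,3.96],"linear":[0,0,0],"grip":0.03},
  {"delta_rot":[2.58,5.19,3.96],"linear":[0,0,0],"grip":0.03},
  {"delta_rot":[2.58,5.19,3.96],"linear":[0,0,0],"grip":0.03},
  {"delta_rot":[2.58,5.19,3.96],"linear":[0,0,0],"grip":0.03},
  {"delta_rot":[2.58,5.19,3.96],"linear":[0,0,0],"grip":0.03},
  {"delta_rot":[0,0,0],"linear":[0,0,0],"grip":0.03},
  {"delta_rot":[0,0,0],"linear":[0,0,0],"grip":0.03},
])

```text
t: 7.55
tool_pos: [0.6657, -0.0037, 0.1912]
tool_rot: [2.686, 0.446, 1.513]
contact_force: [-0.2, 1.2, -0.3]
opening: 0.0389
grip_force: 40.5
```

```bash
python3 - <<'E'
from s import *
print(o['t'],o['tool_pos'],o['q'].round(2),o['opening'],o['grip_force'])
b=np.load('r2.npy');plan(b[:3]+[0,0,.12],R.from_rotvec(b[3:6]))
a=grab('top')[0][90:190,260:400];s=grab('scene')[0][130:290,220:440]
cv2.imwrite('pics/u1.png',np.vstack([cv2.resize(a,(420,300),interpolation=2),cv2.resize(s,(420,300),interpolation=2)])[:,:,::-1])
E
```

```text
7.55 [ 0.66568855 -0.00366452  0.19115327] [-0.26 -0.25  2.2   1.01  0.39  0.19] 0.038879199984196956 40.453975796699524
T 1 x [0.0018, 0.0072, -0.0019]  R 2 x [1.96, 6.14, 4.24]
```

View pics/u1.png

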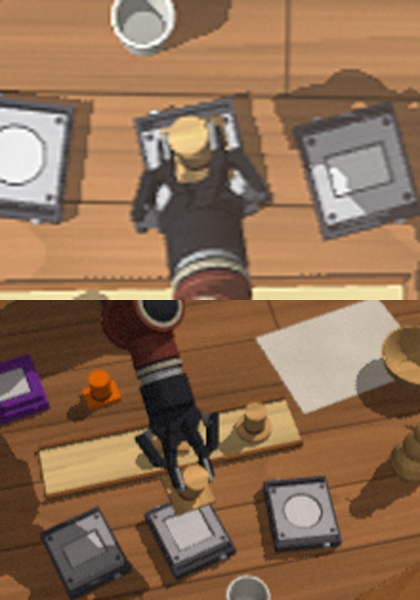

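The blank is held nearly crown up above the square die. The rest of the turn follows in slower rows, because the wrist was speed-limited.

Emit:
jog_arm([
  {"delta_rot":[0.98,3.07,2.12],"linear":[0,0.002,0],"grip":0.03},
  {"delta_rot":[0.98,3.07,2.12],"linear":[0,0.002,0],"grip":0.03},
  {"delta_rot":[0.98,3.07,2.12],"linear":[0,0.002,0],"grip":0.03},
  {"delta_rot":[0.98,3.07,2.12],"linear":[0,0.001,0],"grip":0.03},
  {"delta_rot":[0,0,0],"linear":[0,0,0],"grip":0.03},
  {"delta_rot":[0,0,0],"linear":[0,0,0],"grip":0.03},
])

```text
t: 8.25
tool_pos: [0.6675, -0.01, 0.1922]
tool_rot: [-2.451, -0.29, -1.716]
contact_force: [0.6, 0.7, 0.1]
opening: 0.0384
grip_force: 40.5
```

```bash
python3 - <<'E'
from s import *
print(o['t'],o['tool_pos'],o['q'].round(2),o['opening'],o['grip_force'])
b=np.load('r2.npy');R2=R.from_rotvec(b[3:6]);plan(b[:3]+[0,0,.12],R2);plan(b[:3]+[0,0,.02],R2,rot_first=True)
print('crown dir est',R.from_rotvec(o['tool_rot']).apply(R2.inv().apply([0,0,1])))
# blank top in both cams
for n in('top','scene'):
    im,d,c=grab(n);W=pts(d,c)
    q=(W[...,2]>.15)&(W[...,0]>.62)&(W[...,0]<.72)&(abs(W[...,1]+.013)<.05)
    hsv=cv2.cvtColor(im,cv2.COLOR_RGB2HSV);q&=(hsv[...,1]>60)&(hsv[...,0]>8)&(hsv[...,0]<26)&(hsv[...,2]>130)
    q2=q&(W[...,2]>np.nanpercentile(W[q][:,2],90)-.012)
    print(n,q.sum(),q2.sum(),W[q2].mean(0),W[q2].min(0),W[q2].max(0))
E
```

```text
8.25 [ 0.66753555 -0.00998048  0.1921807 ] [-0.35 -0.2   2.25  1.69  0.55 -0.36] 0.03841530694873176 40.47186613082886
T 1 x [0.0021, 0.0001, -0.0018]  R 1 x [-0.02, -0.02, -0.03] 
T 3 x [-0.0306, 0.0, 0.0108]  R 1 x [-0.02, -0.02, -0.03] (rot first)
crown dir est [-1.49277354e-04 -6.18007650e-04  9.99999798e-01]
top 306 154 [ 0.6555385  -0.0122889   0.20903656] [ 0.62580945 -0.04088864  0.20061675] [0.67594746 0.01825056 0.22119012]
scene 253 134 [ 0.65757265 -0.01220073  0.20984376] [ 0.62242941 -0.03223078  0.20392793] [0.67616484 0.01722575 0.21443843]
```

Emit:
jog_arm([
  {"delta_rot":[0,0,0],"linear":[-0.0235,0,0.0086],"grip":0.03},
  {"delta_rot":[0,0,0],"linear":[-0.0282,0,0.0103],"grip":0.03},
  {"delta_rot":[0,0,0],"linear":[-0.0282,0,0.0103],"grip":0.03},
  {"delta_rot":[0,0,0],"linear":[-0.0188,0,0.0068],"grip":0.03},
  {"delta_rot":[0,0,0],"linear":[-0.0066,0,0.0024],"grip":0.03},
  {"delta_rot":[0,0,0],"linear":[0,0,0],"grip":0.03},
])

```text
t: 8.95
tool_pos: [0.6676, -0.0095, 0.0794]
tool_rot: [-2.45, -0.288, -1.715]
contact_force: [0.6, -0.0, 0.5]
opening: 0.0387
grip_force: 40.5
```

Emit:
jog_arm([
  {"delta_rot":[0,0,0],"linear":[-0.0014,0,0.0005],"grip":0.03},
  {"delta_rot":[0,0,0],"linear":[-0.0014,0,0.0005],"grip":0.03},
  {"delta_rot":[0,0,0],"linear":[-0.0014,0,0.0005],"grip":0.03},
  {"delta_rot":[0,0,0],"linear":[0,0,0],"grip":0.03},
])

```text
t: 9.35
tool_pos: [0.6678, -0.01, 0.0762]
tool_rot: [-2.448, -0.288, -1.719]
contact_force: [0.8, 0.1, -1.1]
opening: 0.0386
grip_force: 40.5
```

Emit:
jog_arm([
  {"delta_rot":[0,0,0],"linear":[-0.0009,0,0.0003],"grip":0.03},
  {"delta_rot":[0,0,0],"linear":[-0.0009,0,0.0003],"grip":0.03},
  {"delta_rot":[0,0,0],"linear":[0,0,0],"grip":0.03},
])

```text
t: 9.65
tool_pos: [0.668, -0.0099, 0.0746]
tool_rot: [-2.447, -0.288, -1.72]
contact_force: [-2.2, 0.6, 2.7]
opening: 0.0389
grip_force: 40.7
```

Emit:
jog_arm([
  {"delta_rot":[0,0,0],"linear":[-0.0009,0,0.0003],"grip":0.03},
  {"delta_rot":[0,0,0],"linear":[-0.0009,0,0.0003],"grip":0.03},
  {"delta_rot":[0,0,0],"linear":[0,0,0],"grip":0.03},
])

```text
t: 9.95
tool_pos: [0.6688, -0.0098, 0.0742]
tool_rot: [-2.444, -0.289, -1.724]
contact_force: [-2.8, 1.1, 6.0]
opening: 0.0385
grip_force: 41.0
```

Emit:
jog_arm([
  {"delta_rot":[0,0,0],"linear":[0,0,0],"grip":0.065},
  {"delta_rot":[0,0,0],"linear":[0,0,0],"grip":0.065},
  {"delta_rot":[0,0,0],"linear":[0,0,0],"grip":0.065},
  {"delta_rot":[0,0,0],"linear":[0,0,-0.01],"grip":0.065},
  {"delta_rot":[0,0,0],"linear":[0,0,-0.03],"grip":0.065},
  {"delta_rot":[0,0,0],"linear":[0,0,-0.04],"grip":0.065},
  {"delta_rot":[0,0,0],"linear":[0.03,0,-0.03],"grip":0.065},
  {"delta_rot":[0,0,0],"linear":[0.04,0,0],"grip":0.065},
  {"delta_rot":[0,0,0],"linear":[0.04,0,0],"grip":0.065},
])

```text
t: 10.85
tool_pos: [0.6018, -0.026, 0.2129]
tool_rot: [-2.451, -0.284, -1.718]
contact_force: [1.3, -0.4, 0.2]
opening: 0.0649
grip_force: 0.0
```

```bash
cat > m.py <<'E'
from h import *
def blank(zmin=.05):
    out=[]
    for n in('top','scene'):
        im,d,c=grab(n);W=pts(d,c);hsv=cv2.cvtColor(im,cv2.COLOR_RGB2HSV)
        q=(abs(W[...,0]-.656)<.06)&(abs(W[...,1]+.013)<.06)&(hsv[...,1]>60)&(hsv[...,0]>8)&(hsv[...,0]<26)&(hsv[...,2]>90)
        top=q&(W[...,2]>zmin);
        if top.sum()<10: print(n,'none');continue
        zt=np.median(W[top][:,2])
        t2=top&(abs(W[...,2]-zt)<.006)
        rc=cv2.minEnclosingCircle(W[t2][:,:2].astype(np.float32))
        br=q&(W[...,2]>.03)&(W[...,2]<.055);r=cv2.minAreaRect(W[br][:,:2].astype(np.float32)) if br.sum()>10 else None
        print(n,'z',zt.round(4),'mean',W[t2].mean(0).round(4),'circ',np.round(rc[0],4),round(rc[1],4),'brim',r,np.median(W[br][:,2]) if br.any() else None)
E
python3 - <<'E'
from m import *
o=ctrl.get_obs();print(o['t'],o['tool_pos'],o['q'].round(2))
blank()
s=grab('scene')[0][200:300,270:370];a=grab('top')[0][100:180,270:380]
cv2.imwrite('pics/u2.png',np.hstack([cv2.resize(a,(400,300),interpolation=2),cv2.resize(s,(300,300),interpolation=2)])[:,:,::-1])
RD=frame([0,0,-1],az(13.5));plan([.6565,-.0125,.16],RD)
E
```

```text
10.85 [ 0.60180113 -0.02603613  0.21293856] [-0.45 -0.44  2.39  1.49  0.64 -0.17]
top z 0.089 mean [ 0.6538 -0.0126  0.0893] circ [ 0.6539 -0.013 ] 0.0203 brim ((0.6576663851737976, -0.012940362095832825), (0.06751061230897903, 0.06707842648029327), 13.827862739562988) 0.03950410469117759
scene z 0.0885 mean [ 0.6566 -0.0134  0.0888] circ [ 0.656  -0.0135] 0.0198 brim ((0.6539968252182007, -0.013081550598144531), (0.07911727577447891, 0.06732970476150513), 15.0180082321167) 0.03975024747321651
T 2 x [-0.0161, -0.0002, 0.0349]  R 9 x [0.0, -7.8, -0.0]
```

View pics/u2.png

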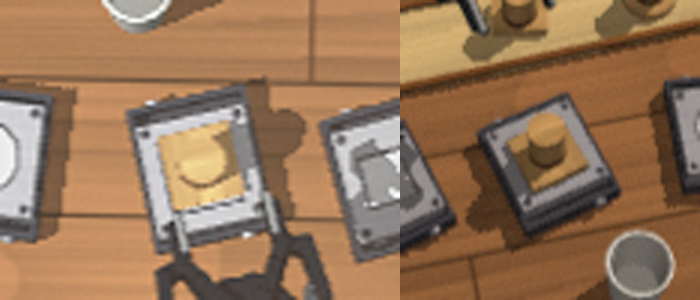

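The blank stands crown up on the square die (crop centre about (203,165)), with its brim aligned to the cavity. Next I regrasp from straight above.

Emit:
jog_arm([
  {"delta_rot":[0,-7,0],"linear":[0,0,0],"grip":0.065},
  {"delta_rot":[0,-7,0],"linear":[0,0,0],"grip":0.065},
  {"delta_rot":[0,-7,0],"linear":[0,0,0],"grip":0.065},
  {"delta_rot":[0,-7,0],"linear":[0,0,0],"grip":0.065},
  {"delta_rot":[0,-7,0],"linear":[0,0,0],"grip":0.065},
  {"delta_rot":[0,-7,0],"linear":[0,0,0],"grip":0.065},
  {"delta_rot":[0,-7,0],"linear":[0,0,0],"grip":0.065},
  {"delta_rot":[0,-7,0],"linear":[0,0,0],"grip":0.065},
  {"delta_rot":[0,-7,0],"linear":[0,0,0],"grip":0.065},
  {"delta_rot":[0,-7,0],"linear":[0,0,0],"grip":0.065},
])

```text
t: 12.05
tool_pos: [0.6022, -0.023, 0.2095]
tool_rot: [-3.102, -0.38, -0.088]
contact_force: [-0.3, 0.0, -0.4]
opening: 0.0651
grip_force: 0.0
```

```bash
python3 - <<'E'
from m import *
o=ctrl.get_obs();print(o['t'],o['tool_pos'],o['q'].round(2))
RD=frame([0,0,-1],az(13.5));plan([.655,-.013,.12],RD,rot_first=True)
E
```

```text
12.05 [ 0.60222957 -0.02295491  0.20945855] [-0.18 -0.02  1.72  0.03  1.39  1.15]
T 3 x [0.0179, 0.0009, 0.0298]  R 1 x [-0.49, -3.3, 0.48] (rot first)
```

Emit:
jog_arm([
  {"delta_rot":[-0.49,-3.3,0.48],"linear":[0,0,0],"grip":0.065},
  {"delta_rot":[0,0,0],"linear":[0.0179,0.0009,0.0298],"grip":0.065},
  {"delta_rot":[0,0,0],"linear":[0.0179,0.0009,0.0298],"grip":0.065},
  {"delta_rot":[0,0,0],"linear":[0.0179,0.0009,0.0298],"grip":0.065},
  {"delta_rot":[0,0,0],"linear":[0,0,0],"grip":0.065},
  {"delta_rot":[0,0,0],"linear":[0,0,0],"grip":0.065},
])

```text
t: 12.65
tool_pos: [0.6552, -0.0129, 0.1199]
tool_rot: [-3.119, -0.37, -0.005]
contact_force: [-0.2, -1.2, 0.4]
opening: 0.0651
grip_force: 0.0
```

```bash
python3 - <<'E'
from m import *
o=ctrl.get_obs();print(o['t'],o['tool_pos'],o['q'].round(2))
RD=frame([0,0,-1],az(13.5));plan([.655,-.013,.052],RD,rot_first=True)
E
```

```text
12.65 [ 0.65521318 -0.01286328  0.11991495] [-0.13  0.21  1.63  0.    1.3   1.2 ]
T 2 x [-0.0001, 0.0, 0.034]  R 1 x [-0.04, -0.19, 0.01] (rot first)
```

Emit:
jog_arm([
  {"delta_rot":[0,-0.2,0],"linear":[0,0,0.02],"grip":0.065},
  {"delta_rot":[0,0,0],"linear":[0,0,0.02],"grip":0.065},
  {"delta_rot":[0,0,0],"linear":[0,0,0.016],"grip":0.065},
  {"delta_rot":[0,0,0],"linear":[0,0,0.012],"grip":0.065},
  {"delta_rot":[0,0,0],"linear":[0,0,0],"grip":0.03},
  {"delta_rot":[0,0,0],"linear":[0,0,0],"grip":0.03},
  {"delta_rot":[0,0,0],"linear":[0,0,0],"grip":0.03},
  {"delta_rot":[0,0,0],"linear":[0,0,0],"grip":0.03},
  {"delta_rot":[0,0,0],"linear":[0,0,0],"grip":0.03},
])

```text
t: 13.55
tool_pos: [0.6582, -0.0126, 0.0558]
tool_rot: [3.119, 0.37, 0.011]
contact_force: [-0.4, 1.6, 0.0]
opening: 0.0388
grip_force: 40.3
```

```bash
python3 - <<'E'
from m import *
o=ctrl.get_obs();print(o['t'],o['tool_pos'],o['q'].round(2),o['opening'],o['contact_force'],o['wrist_torque']);blank()
E
```

```text
13.55 [ 0.65823612 -0.01261645  0.0557702 ] [-0.13  0.28  1.66  0.    1.19  1.2 ] 0.038824763958109826 [-0.41856164  1.55317207  0.03640594] [ 0.26724744  0.0312053  -0.04385178]
top z 0.3528 mean [ 0.6863 -0.0033  0.3526] circ [ 0.6615 -0.0145] 0.0652 brim ((0.6362558603286743, -0.006397824734449387), (0.026187468320131302, 0.09040162712335587), 6.880877494812012) 0.03860551341688623
scene z 0.0917 mean [ 0.6649 -0.0093  0.091 ] circ [ 0.6609 -0.0104] 0.0186 brim ((0.6695858240127563, -0.008762888610363007), (0.048505980521440506, 0.07042528688907623), 13.274797439575195) 0.04119950021998445
```

Emit:
jog_arm([
  {"delta_rot":[0,0,0],"linear":[0,0,0.001],"grip":0.03},
  {"delta_rot":[0,0,0],"linear":[0,0,0],"grip":0.03},
])

```text
t: 13.85
tool_pos: [0.6583, -0.0127, 0.055]
tool_rot: [3.119, 0.369, 0.011]
contact_force: [-1.4, 2.8, 4.4]
opening: 0.0392
grip_force: 40.8
```

Emit:
jog_arm([
  {"delta_rot":[0,0,0],"linear":[0,0,0.001],"grip":0.03},
  {"delta_rot":[0,0,0],"linear":[0,0,0],"grip":0.03},
])

```text
t: 14.05
tool_pos: [0.6583, -0.0126, 0.0549]
tool_rot: [3.119, 0.37, 0.01]
contact_force: [-3.7, 2.7, 8.2]
opening: 0.0392
grip_force: 41.4
```

Emit:
jog_arm([
  {"delta_rot":[0,0,0],"linear":[-0.001,0,-0.0003],"grip":0.03},
  {"delta_rot":[0,0,0],"linear":[0,0,0],"grip":0.03},
])

```text
t: 14.25
tool_pos: [0.6582, -0.0127, 0.0549]
tool_rot: [3.119, 0.369, 0.015]
contact_force: [0.0, 4.0, 6.0]
opening: 0.0392
grip_force: 40.8
```

Emit:
jog_arm([
  {"delta_rot":[0,0,0],"linear":[-0.001,0,0],"grip":0.03},
  {"delta_rot":[0,0,0],"linear":[0,0,0],"grip":0.03},
])

```text
t: 14.45
tool_pos: [0.6579, -0.0128, 0.0551]
tool_rot: [3.119, 0.369, 0.018]
contact_force: [3.0, 4.6, 4.3]
opening: 0.0391
grip_force: 40.8
```

Emit:
jog_arm([
  {"delta_rot":[0,0,0],"linear":[-0.001,0,0],"grip":0.03},
  {"delta_rot":[0,0,0],"linear":[0,0,0],"grip":0.03},
])

```text
t: 14.65
tool_pos: [0.657, -0.013, 0.055]
tool_rot: [3.119, 0.369, 0.018]
contact_force: [2.7, 4.5, 4.5]
opening: 0.0389
grip_force: 40.8
```

Emit:
jog_arm([
  {"delta_rot":[0,0,0],"linear":[-0.001,0,0],"grip":0.03},
  {"delta_rot":[0,0,0],"linear":[0,0,0],"grip":0.03},
])

```text
t: 14.85
tool_pos: [0.656, -0.0132, 0.055]
tool_rot: [3.119, 0.369, 0.018]
contact_force: [2.9, 4.7, 5.3]
opening: 0.0394
grip_force: 40.8
```

Emit:
jog_arm([
  {"delta_rot":[0,0,0],"linear":[0,-0.0007,0],"grip":0.03},
  {"delta_rot":[0,0,0],"linear":[0,0,0],"grip":0.03},
])

```text
t: 15.05
tool_pos: [0.6552, -0.0133, 0.0546]
tool_rot: [3.118, 0.37, 0.014]
contact_force: [3.5, 2.0, 6.6]
opening: 0.0389
grip_force: 40.8
```

Emit:
jog_arm([
  {"delta_rot":[0,0,0],"linear":[0,-0.0007,0],"grip":0.03},
  {"delta_rot":[0,0,0],"linear":[0,0,0],"grip":0.03},
])

```text
t: 15.25
tool_pos: [0.655, -0.0132, 0.0546]
tool_rot: [3.117, 0.37, 0.014]
contact_force: [1.9, 1.0, 6.5]
opening: 0.0389
grip_force: 40.9
```

Emit:
jog_arm([
  {"delta_rot":[0,0,0],"linear":[0,-0.0007,0],"grip":0.03},
  {"delta_rot":[0,0,0],"linear":[0,0,0],"grip":0.03},
])

```text
t: 15.45
tool_pos: [0.6548, -0.013, 0.0546]
tool_rot: [3.116, 0.37, 0.014]
contact_force: [2.6, -1.7, 5.8]
opening: 0.0391
grip_force: 41.0
```

Emit:
jog_arm([
  {"delta_rot":[0,0,0],"linear":[0,-0.0007,0],"grip":0.03},
  {"delta_rot":[0,0,0],"linear":[0,0,0],"grip":0.03},
])

```text
t: 15.65
tool_pos: [0.6545, -0.0127, 0.0546]
tool_rot: [3.115, 0.369, 0.013]
contact_force: [2.4, -1.1, 6.4]
opening: 0.0395
grip_force: 41.0
```

Emit:
jog_arm([
  {"delta_rot":[0,0,0],"linear":[0,-0.001,0.0005],"grip":0.03},
  {"delta_rot":[0,0,0],"linear":[0,0,0],"grip":0.03},
])

```text
t: 15.85
tool_pos: [0.6545, -0.0125, 0.0545]
tool_rot: [3.114, 0.369, 0.013]
contact_force: [1.3, -3.4, 7.3]
opening: 0.039
grip_force: 41.2
```

Emit:
jog_arm([
  {"delta_rot":[0,0,0],"linear":[0,-0.001,0],"grip":0.03},
  {"delta_rot":[0,0,0],"linear":[0,0,0],"grip":0.03},
])

```text
t: 16.05
tool_pos: [0.6544, -0.0123, 0.0546]
tool_rot: [3.113, 0.369, 0.014]
contact_force: [0.5, -5.8, 5.7]
opening: 0.0393
grip_force: 41.1
```

Emit:
jog_arm([
  {"delta_rot":[0,0,0],"linear":[-0.001,0,0],"grip":0.03},
  {"delta_rot":[0,0,0],"linear":[0,0,0],"grip":0.03},
])

```text
t: 16.25
tool_pos: [0.6541, -0.0123, 0.0545]
tool_rot: [3.113, 0.368, 0.017]
contact_force: [4.5, -4.1, 5.8]
opening: 0.0391
grip_force: 40.8
```

Emit:
jog_arm([
  {"delta_rot":[0,0,0],"linear":[-0.001,0,0],"grip":0.03},
  {"delta_rot":[0,0,0],"linear":[0,0,0],"grip":0.03},
])

```text
t: 16.45
tool_pos: [0.6533, -0.0125, 0.0545]
tool_rot: [3.113, 0.368, 0.018]
contact_force: [3.5, -4.9, 4.6]
opening: 0.039
grip_force: 40.8
```

```bash
python3 - <<'E'
from m import *
o=ctrl.get_obs();print(o['t'],o['tool_pos'],o['contact_force'],o['wrist_torque'])
a=R.from_rotvec(o['tool_rot']).as_matrix();print(a.round(4))
s=grab('scene')[0][225:290,280:365];cv2.imwrite('pics/u3.png',cv2.resize(s,None,fx=8,fy=8,interpolation=2)[:,:,::-1])
E
```

```text
16.45 [ 0.6532662  -0.01247809  0.05450155] [ 3.53937207 -4.87670475  4.55506315] [-0.88304041 -0.83498234 -0.23936041]
[[ 0.9724  0.2329  0.012 ]
 [ 0.233  -0.9725 -0.0053]
 [ 0.0104  0.0079 -0.9999]]
```

View pics/u3.png

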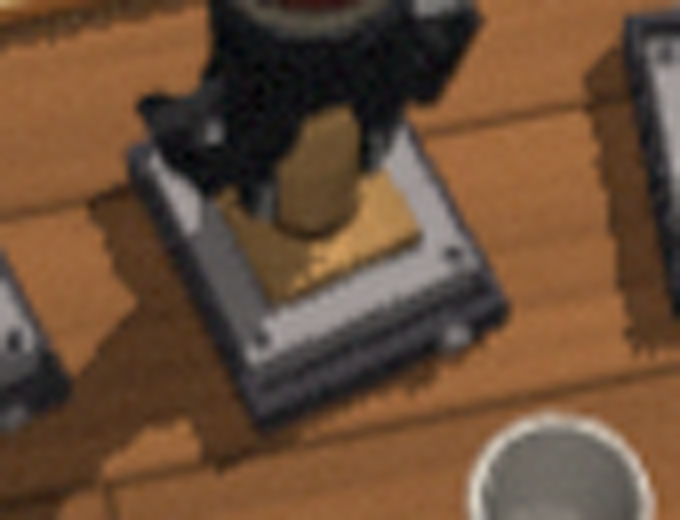

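Emit:
jog_arm([
  {"delta_rot":[0,0,0],"linear":[-0.001,0.001,0],"grip":0.03},
  {"delta_rot":[0,0,0],"linear":[0,0,0],"grip":0.03},
])

```text
t: 16.7
tool_pos: [0.6526, -0.0128, 0.0545]
tool_rot: [3.115, 0.368, 0.018]
contact_force: [4.9, -2.4, 3.5]
opening: 0.0385
grip_force: 40.8
```

Emit:
jog_arm([
  {"delta_rot":[0,0,0],"linear":[-0.001,0,0],"grip":0.03},
  {"delta_rot":[0,0,0],"linear":[0,0,0],"grip":0.03},
])

```text
t: 16.9
tool_pos: [0.6523, -0.0128, 0.0547]
tool_rot: [3.115, 0.368, 0.022]
contact_force: [6.7, -2.1, 2.9]
opening: 0.039
grip_force: 40.8
```

Emit:
jog_arm([
  {"delta_rot":[0,0,0],"linear":[-0.001,0,0],"grip":0.03},
  {"delta_rot":[0,0,0],"linear":[0,0,0],"grip":0.03},
])

```text
t: 17.1
tool_pos: [0.6521, -0.0129, 0.0548]
tool_rot: [3.115, 0.368, 0.025]
contact_force: [8.2, -0.7, 2.4]
opening: 0.0392
grip_force: 40.8
```

Emit:
jog_arm([
  {"delta_rot":[0,0,0],"linear":[-0.001,0,0],"grip":0.03},
  {"delta_rot":[0,0,0],"linear":[0,0,0],"grip":0.03},
])

```text
t: 17.3
tool_pos: [0.6514, -0.013, 0.0552]
tool_rot: [3.115, 0.368, 0.026]
contact_force: [9.7, -0.3, 3.6]
opening: 0.0393
grip_force: 40.7
```

Emit:
jog_arm([
  {"delta_rot":[0,0,0],"linear":[0.0015,0,0.0005],"grip":0.03},
  {"delta_rot":[0,0,0],"linear":[0,0,0],"grip":0.03},
])

```text
t: 17.5
tool_pos: [0.6519, -0.0129, 0.0547]
tool_rot: [3.115, 0.368, 0.021]
contact_force: [6.0, -0.2, 6.2]
opening: 0.0391
grip_force: 41.1
```

Emit:
jog_arm([
  {"delta_rot":[0,0,0],"linear":[0.0005,0,0.001],"grip":0.03},
  {"delta_rot":[0,0,0],"linear":[0,0,0],"grip":0.03},
])

```text
t: 17.7
tool_pos: [0.6521, -0.0129, 0.0539]
tool_rot: [3.115, 0.368, 0.02]
contact_force: [4.5, -2.3, 7.5]
opening: 0.0388
grip_force: 41.3
```

Emit:
jog_arm([
  {"delta_rot":[0,0,0],"linear":[0,0,0.001],"grip":0.03},
  {"delta_rot":[0,0,0],"linear":[0,0,0],"grip":0.03},
])

```text
t: 17.9
tool_pos: [0.6522, -0.0129, 0.053]
tool_rot: [3.115, 0.368, 0.02]
contact_force: [5.4, -1.6, 8.0]
opening: 0.039
grip_force: 41.3
```

```bash
python3 - <<'E'
from m import *
o=ctrl.get_obs();print(o['t'],o['tool_pos'],o['contact_force'],o['wrist_torque'])
a=R.from_rotvec(o['tool_rot']).as_matrix();print(a.round(4)[2])
E
```

```text
17.9 [ 0.65220209 -0.01288771  0.05302761] [ 5.42176114 -1.64764793  8.04224395] [-0.22906883 -0.66530903 -0.16060366]
[ 0.012   0.0063 -0.9999]
```

It's sinking now at a steady ~8 N, so the blank has entered and is driving the pad. I relieve the side force, level the tool and continue down slowly.

Emit:
jog_arm([
  {"delta_rot":[0.2,-0.4,0],"linear":[0.0008,0,0.0005],"grip":0.03},
  {"delta_rot":[0.1,-0.3,0],"linear":[0,0,0.0005],"grip":0.03},
  {"delta_rot":[0,0,0],"linear":[0,0,0],"grip":0.03},
])

```text
t: 18.2
tool_pos: [0.6527, -0.0129, 0.0518]
tool_rot: [3.119, 0.368, -0.002]
contact_force: [3.9, -2.3, 8.5]
opening: 0.0394
grip_force: 41.2
```

Emit:
jog_arm([
  {"delta_rot":[0,0,0],"linear":[0,0,0.001],"grip":0.03},
  {"delta_rot":[0,0,0],"linear":[0,0,0],"grip":0.03},
])

```text
t: 18.4
tool_pos: [0.6527, -0.0129, 0.0508]
tool_rot: [3.118, 0.368, -0.001]
contact_force: [5.0, -2.5, 7.2]
opening: 0.0391
grip_force: 41.2
```

Emit:
jog_arm([
  {"delta_rot":[0,0,0],"linear":[0,0,0.001],"grip":0.03},
  {"delta_rot":[0,0,0],"linear":[0,0,0],"grip":0.03},
])

```text
t: 18.6
tool_pos: [0.6528, -0.0129, 0.0499]
tool_rot: [3.118, 0.368, -0.001]
contact_force: [4.1, -2.6, 7.8]
opening: 0.0387
grip_force: 41.2
```

```bash
python3 - <<'E'
from m import *
o=ctrl.get_obs();print(o['t'],o['tool_pos'],o['contact_force'],o['wrist_torque'])
a=R.from_rotvec(o['tool_rot']).as_matrix();print(a.round(4)[2])
E
```

```text
18.6 [ 0.65278032 -0.01289293  0.04993172] [ 4.1456523  -2.64627509  7.84833565] [-0.39950368 -0.54954666 -0.25257987]
[-8.0e-04  1.4e-03 -1.0e+00]
```

Emit:
jog_arm([
  {"delta_rot":[0,0,0],"linear":[0.0006,-0.0005,0.001],"grip":0.03},
  {"delta_rot":[0,0,0],"linear":[0,0,0.001],"grip":0.03},
  {"delta_rot":[0,0,0],"linear":[0,0,0],"grip":0.03},
])

```text
t: 18.9
tool_pos: [0.653, -0.0128, 0.0478]
tool_rot: [3.118, 0.368, -0.002]
contact_force: [4.6, -4.4, 8.1]
opening: 0.0391
grip_force: 41.3
```

Emit:
jog_arm([
  {"delta_rot":[0,0,0],"linear":[0,0,0.001],"grip":0.03},
  {"delta_rot":[0,0,0],"linear":[0,0,0],"grip":0.03},
])

```text
t: 19.1
tool_pos: [0.6531, -0.0128, 0.047]
tool_rot: [3.118, 0.368, -0.002]
contact_force: [4.0, -3.3, 8.2]
opening: 0.0392
grip_force: 41.2
```

Emit:
jog_arm([
  {"delta_rot":[0,0,0],"linear":[0,0,0.001],"grip":0.03},
  {"delta_rot":[0,0,0],"linear":[0,0,0],"grip":0.03},
])

```text
t: 19.3
tool_pos: [0.6533, -0.0127, 0.0468]
tool_rot: [3.118, 0.368, -0.002]
contact_force: [2.6, -3.0, 13.6]
opening: 0.0392
grip_force: 41.5
```

Emit:
jog_arm([
  {"delta_rot":[0,0,0],"linear":[0,0,0.001],"grip":0.03},
  {"delta_rot":[0,0,0],"linear":[0,0,0],"grip":0.03},
])

```text
t: 19.5
tool_pos: [0.6537, -0.0126, 0.0465]
tool_rot: [3.117, 0.369, -0.0]
contact_force: [1.7, -2.9, 14.3]
opening: 0.0387
grip_force: 41.8
```

Emit:
jog_arm([
  {"delta_rot":[0,0,0],"linear":[0,0,0.001],"grip":0.03},
  {"delta_rot":[0,0,0],"linear":[0,0,0.001],"grip":0.03},
  {"delta_rot":[0,0,0],"linear":[0,0,0],"grip":0.03},
])

```text
t: 19.8
tool_pos: [0.6547, -0.0123, 0.0456]
tool_rot: [3.118, 0.369, 0.003]
contact_force: [3.1, -1.7, 16.0]
opening: 0.0392
grip_force: 42.4
```

Emit:
jog_arm([
  {"delta_rot":[0,0,0],"linear":[0,0,-0.004],"grip":0.03},
  {"delta_rot":[0,0,0],"linear":[0,0,0],"grip":0.06},
  {"delta_rot":[0,0,0],"linear":[0,0,0],"grip":0.06},
  {"delta_rot":[0,0,0],"linear":[0,0,0],"grip":0.06},
  {"delta_rot":[0,0,0],"linear":[0,0,-0.02],"grip":0.06},
  {"delta_rot":[0,0,0],"linear":[0,0,-0.04],"grip":0.06},
  {"delta_rot":[0,0,0],"linear":[-0.04,0,-0.02],"grip":0.06},
  {"delta_rot":[0,0,0],"linear":[-0.045,0,0],"grip":0.06},
  {"delta_rot":[0,0,0],"linear":[-0.045,0,0],"grip":0.06},
])

```text
t: 20.7
tool_pos: [0.5231, -0.041, 0.1252]
tool_rot: [-3.117, -0.371, 0.011]
contact_force: [0.1, -0.4, 0.2]
opening: 0.0602
grip_force: 0.0
```

```bash
python3 - <<'E'
from m import *
o=ctrl.get_obs();print(o['t'],o['tool_pos'])
blank()
for n in('top','scene'):
    im,d,c=grab(n);W=pts(d,c)
    hsv=cv2.cvtColor(im,cv2.COLOR_RGB2HSV)
    q=(abs(W[...,0]-.653)<.05)&(abs(W[...,1]+.013)<.05)&(W[...,2]<.05)&(W[...,2]>.015)
    w=q&(hsv[...,1]>70);g=q&(hsv[...,1]<40)
    print(n,'brim',w.sum(),W[w][:,2].mean(),'insert',g.sum(),W[g][:,2].mean())
    A=W[w];print('slope brim',np.linalg.lstsq(np.c_[A[:,:2]-A[:,:2].mean(0),np.ones(len(A))],A[:,2],rcond=None)[0].round(3))
    for y in(-.004,.153):
        q=(W[...,2]>.055)&(abs(W[...,0]-.467)<.06)&(abs(W[...,1]-y)<.05);print('other top',W[q].mean(0).round(4) if q.any() else None)
s=grab('scene')[0][160:290,180:440];cv2.imwrite('pics/u4.png',cv2.resize(s,None,fx=3,fy=3,interpolation=2)[:,:,::-1])
E
```

```text
20.7 [ 0.52314079 -0.04097487  0.12518822]
top z 0.0797 mean [ 0.6527 -0.0116  0.0801] circ [ 0.6533 -0.0113] 0.0204 brim ((0.6484999060630798, -0.0019126832485198975), (0.06414593011140823, 0.09162057936191559), 18.019309997558594) 0.03294907726324555
scene z 0.0795 mean [ 0.6565 -0.0128  0.0795] circ [ 0.6563 -0.013 ] 0.0201 brim ((0.6552407741546631, -0.012761924415826797), (0.06782400608062744, 0.06684648990631104), 14.13388442993164) 0.03147004126959815
top brim 241 0.030415866780832763 insert 375 0.029923297097636643
slope brim [ 0.    -0.009  0.03 ]
other top [ 0.4696 -0.0071  0.403 ]
other top [0.4681 0.1535 0.068 ]
scene brim 258 0.03029650852324078 insert 406 0.028167971756805788
slope brim [ 0.028 -0.004  0.03 ]
other top [ 0.457  -0.0056  0.3943]
other top [0.4731 0.1524 0.0662]
```

View pics/u4.png

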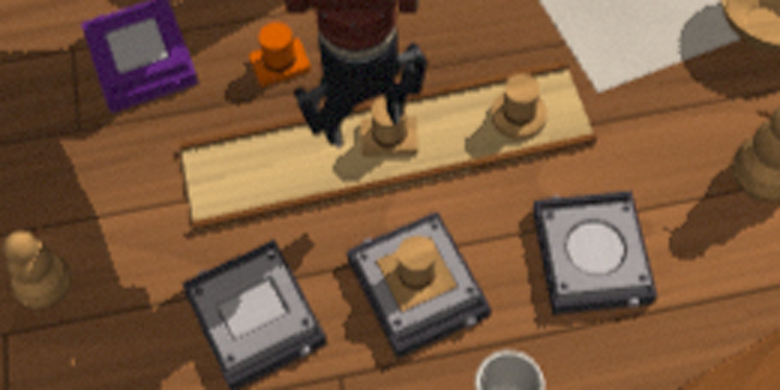

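The blank is seated crown up in the square die (crop about (415,275)), with the brim about level with the insert. The others are standing. To be sure it's home I'll close the fingers and press gently on the crown's top, which should read z = 0.080.

Emit:
jog_arm([
  {"delta_rot":[0,0,0],"linear":[0.0435,0,0],"grip":0.0},
  {"delta_rot":[0,0,0],"linear":[0.0435,0,0],"grip":0.0},
  {"delta_rot":[0,0,0],"linear":[0.0435,0,0],"grip":0.0},
  {"delta_rot":[0,0,0],"linear":[0.002,0.002,0],"grip":0.0},
  {"delta_rot":[0,0,0],"linear":[0,0,0.015],"grip":0.0},
  {"delta_rot":[0,0,0],"linear":[0,0,0.015],"grip":0.0},
  {"delta_rot":[0,0,0],"linear":[0,0,0.008],"grip":0.0},
  {"delta_rot":[0,0,0],"linear":[0,0,0],"grip":0.0},
  {"delta_rot":[0,0,0],"linear":[0,0,0],"grip":0.0},
])

```text
t: 21.85
tool_pos: [0.6528, -0.0118, 0.086]
tool_rot: [-3.117, -0.369, 0.012]
contact_force: [-0.6, 0.2, -0.2]
opening: -0.0002
grip_force: 0.0
```

```bash
python3 - <<'E'
from m import *
o=ctrl.get_obs();print(o['t'],o['tool_pos'],o['contact_force'],o['opening'])
RD=frame([0,0,-1],az(13.5));plan([.6545,-.0125,.082],RD,rot_first=True)
E
```

```text
21.85 [ 0.65283472 -0.01178834  0.08599132] [-0.57170645  0.2148007  -0.21084292] -0.00016480584684754773
T 1 x [0.0015, 0.0011, 0.004]  R 1 x [-0.23, 0.41, -0.01] (rot first)
```

Emit:
jog_arm([
  {"delta_rot":[-0.23,0.41,0],"linear":[0.0015,0.001,0.003],"grip":0.0},
  {"delta_rot":[0,0,0],"linear":[0,0,0.001],"grip":0.0},
  {"delta_rot":[0,0,0],"linear":[0,0,0.001],"grip":0.0},
  {"delta_rot":[0,0,0],"linear":[0,0,0],"grip":0.0},
])

```text
t: 22.25
tool_pos: [0.6552, -0.0123, 0.0813]
tool_rot: [3.12, 0.37, 0.001]
contact_force: [-0.3, 0.1, 0.2]
opening: 0.0002
grip_force: 0.0
```

Emit:
jog_arm([
  {"delta_rot":[0,0,0],"linear":[0,0,0.001],"grip":0.0},
  {"delta_rot":[0,0,0],"linear":[0,0,0.001],"grip":0.0},
  {"delta_rot":[0,0,0],"linear":[0,0,0],"grip":0.0},
])

```text
t: 22.55
tool_pos: [0.6555, -0.0123, 0.08]
tool_rot: [3.119, 0.37, 0.002]
contact_force: [-3.1, 0.7, 4.4]
opening: -0.0007
grip_force: 2.1
```

Emit:
jog_arm([
  {"delta_rot":[0,0,0],"linear":[0,0,0.001],"grip":0.0},
  {"delta_rot":[0,0,0],"linear":[0,0,0.001],"grip":0.0},
  {"delta_rot":[0,0,0],"linear":[0,0,0],"grip":0.0},
])

```text
t: 22.85
tool_pos: [0.6559, -0.0123, 0.08]
tool_rot: [3.119, 0.37, 0.002]
contact_force: [-6.1, 0.2, 11.5]
opening: -0.0001
grip_force: 6.0
```

Contact came at z = 0.080 and it doesn't sink at 11.5 N, so the pad is on its stop. One more gentle push, then I retreat and check.

Emit:
jog_arm([
  {"delta_rot":[0,0,0],"linear":[-0.001,0,0.001],"grip":0.0},
  {"delta_rot":[0,0,0],"linear":[-0.0005,0,0.001],"grip":0.0},
  {"delta_rot":[0,0,0],"linear":[0,0,0],"grip":0.0},
])

```text
t: 23.15
tool_pos: [0.6558, -0.0124, 0.0799]
tool_rot: [3.119, 0.37, 0.008]
contact_force: [-4.9, 1.0, 16.3]
opening: 0.0002
grip_force: 8.3
```

Emit:
jog_arm([
  {"delta_rot":[0,0,0],"linear":[0,0,-0.005],"grip":0.0},
  {"delta_rot":[0,0,0],"linear":[0,0,-0.015],"grip":0.0},
  {"delta_rot":[0,0,0],"linear":[0,0,-0.04],"grip":0.0},
  {"delta_rot":[0,0,0],"linear":[0,0,-0.045],"grip":0.0},
  {"delta_rot":[0,0,0],"linear":[-0.02,-0.04,-0.02],"grip":0.0},
  {"delta_rot":[0,0,0],"linear":[-0.02,-0.045,0],"grip":0.0},
  {"delta_rot":[0,0,0],"linear":[-0.02,-0.045,0],"grip":0.0},
  {"delta_rot":[0,0,0],"linear":[0,-0.045,0],"grip":0.0},
  {"delta_rot":[0,0,0],"linear":[0,0,0],"grip":0.0},
  {"delta_rot":[0,0,0],"linear":[0,0,0],"grip":0.0},
])

```text
t: 24.15
tool_pos: [0.5542, 0.1442, 0.2004]
tool_rot: [3.119, 0.373, 0.002]
contact_force: [-0.2, -0.7, 0.1]
opening: 0.0001
grip_force: 0.0
```

```bash
python3 - <<'E'
from m import *
o=ctrl.get_obs();print(o['t'],o['tool_pos'],o['contact_force'])
blank()
for n in('top','scene'):
    im,d,c=grab(n);W=pts(d,c);hsv=cv2.cvtColor(im,cv2.COLOR_RGB2HSV)
    q=(abs(W[...,0]-.653)<.05)&(abs(W[...,1]+.013)<.05)&(W[...,2]<.045)&(W[...,2]>.015)
    for k,w in(('brim',q&(hsv[...,1]>70)),('insert',q&(hsv[...,1]<40))):print(n,k,w.sum(),np.median(W[w][:,2]).round(4))
    for y in(-.004,.153):
        q=(W[...,2]>.055)&(W[...,2]<.1)&(abs(W[...,0]-.467)<.04)&(abs(W[...,1]-y)<.04);print('other',W[q].mean(0).round(4) if q.any() else None)
E
```

```text
24.15 [0.55419011 0.14423681 0.20044571] [-0.17813007 -0.74453079  0.14231571]
top z 0.0797 mean [ 0.6537 -0.011   0.0799] circ [ 0.6533 -0.0117] 0.0203 brim ((0.6506671905517578, -0.0015095025300979614), (0.06668335199356079, 0.08694729954004288), 13.25609016418457) 0.03308189045407655
scene z 0.0787 mean [ 0.6563 -0.0127  0.0792] circ [ 0.656  -0.0127] 0.0208 brim ((0.6520031094551086, -0.013651005923748016), (0.07447538524866104, 0.06656371057033539), 15.468012809753418) 0.03146050840216562
top brim 256 0.0302
top insert 437 0.0296
other [ 0.4654 -0.0037  0.0681]
other [0.4826 0.1556 0.067 ]
scene brim 245 0.0295
scene insert 409 0.0289
other [ 0.4701 -0.005   0.0661]
other [0.475  0.1508 0.0663]
```

```bash
python3 -c "
from station import ctrl
print(ctrl.finish_job())"
```

```text
the job is handed in; nothing more can be done
None
```

The square-brimmed blank is seated crown up in the square die with its brim flush, pressed home at about 16 N and let go. The round and oblong blanks still read in place, both snowmen were standing when last seen, and the job was handed in at about 24 s of the 70 s.

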